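Seat a cast cover in the drilling jig and latch it

ROBOT

A 7-joint arm with a two-finger parallel gripper is mounted at the origin on the work surface. World frame = base frame: x ahead of the robot, y to its left, z up, the work surface at z = 0. Lengths are in mm, angles in rad, forces in N, time in s.
With the tool pointing down it reaches from about 350 to 900 mm from the base axis. Payload 19.9 kg.
Tool frame: the origin (TCP) lies at the very end of the fingers, on their centre line; the grasp point (between the pads) lies 19 mm behind it (ctrl.hold_point_z is the distance from the TCP to the grasp point, in mm); z points along the fingers, y is the line along which they close (so a half turn about z gives the same grasp; the last joint's range is limited). The gripper opens to 85 mm and grips with 20 to 120 N. Pads are 22 mm wide; open, the fingers measure 114 mm over their backs; the gripper's body (76 mm by 85 mm) begins 54 mm behind the grasp point. The pads swing forward as they close: fully open they stand 13 mm farther back than shut.
Start: joints at [1.298, 0.417, -0.01, 1.614, 0.005, 1.111, -0.053], TCP at [143.577, -608.265, 231.26] pointing down, gripper open.
Joint ranges: [-2.81, 2.81], [-0.39, 2.02], [-1.27, 1.25], [0.06, 2.57], [-1.19, 4.33], [0.19, 2], [-2.82, 2.82]. Speed limits (rad/s): [1.89, 1.89, 2.39, 2.39, 3.01, 3.01, 3.01].

INTERFACE

Orientations are given as a rotation vector (axis times angle).
In Python, from rig import state, grab_frame, calibration, ticket, regions_of, ctrl gives the robot as it stands.
- The arm moves only by the shell command python3 -m inch 'ROWS' [FORCE]. ROWS is text: rows parted by semicolons, each of 5 numbers parted by spaces: the finger opening in mm, from 0 to 85.4, then the shift along the tool's x, y, z in mm, then the turn about the tool's z in rad. A call has exactly 10 rows; each row shifts and turns the commanded pose from where the row before left it, along the tool's axes as they then stand; what a row does not reach is not made up. A row lasts 1/12 s, in which the tool goes at most 41.7 mm and 7.16 degrees, less where a joint would pass 70% of its speed; a pose out of reach is approached as far as the arm can. A call with a gripper value outside its range is refused whole. The fingers move at their own pace and stop on an object; FORCE is the grip in N (left out, the last holds). Time passes only in rows, so rows that do not move let the fingers close, or fill a call up. It gives the time, the measured TCP pose, the force, the opening and the grip force at its end, in the units of the state.
- state(): the state, without advancing time (a new reading comes with each control period).
- grab_frame(name): name is "scene" or "side" or "wrist"; returns the picture (400x640x3 uint8, red, green, blue); there is no depth.
- calibration(name): a dict with "vfov" (degrees; the focal length in pixels is half the picture's height over the tangent of half this angle, whatever the lens; pixels are square), "cx", "cy" (the principal point, pixels), "extrinsics" (4x4, takes a point from world to camera coordinates). Camera axes: x right, y down, z forward; pixel columns grow to the right and rows downward; lengths in mm; the calibration is good to about 2 mm. The wrist camera is an equidistant fisheye: a pixel r from the principal point sees the ray r / f radians off the axis. A picture is of the moment at which its call begins: read the wrist's pose just before it. calibration takes no time and is no camera call; for the wrist camera it gives the pose at the moment of the call.
- ticket.hand_in(): hands the job in; it is judged then, once.
Trained networks look in the newest picture that a camera, given by its name, has taken for a name from the list of things; names that differ only in an ending like _2 or _b are one class to them, and where a whole thing is asked for, a point or a joint stands for the part that bears it (a point fixed in the world has none). Each returns a list of dicts, best first, with "confidence" (0 to 1); they miss things now and then, are a little off and sometimes report something else, mostly with a low value. They report only what shows in the picture. A call takes as long as a camera call. They do not tell look-alikes from the thing itself.
- regions_of(camera, thing): "pixels" (400x640 bool, what is visible of it) and "position" ([column, row] in pixels, amid what is visible of it).
The state is a dict: "clock": time; "joint_positions": joint angles; "joint_vel": joint speeds; "effort": joint torques, N m; "ee_pos": TCP position; "eef_rot": TCP orientation; "force": force on the tool from outside, world axes, zero at the start; "torque": the same for the moment, N m; "finger_gap": finger opening in mm; "grip_force": force on a finger pad.
Only numpy, scipy, OpenCV 4.12 (cv2) and the standard library are available. Lean on these libraries where they do the work, as an engineer would, in place of code of your own. Each camera call takes 0.05 s, during which the arm holds its last target. There are 200 camera calls.

TASK

Slide the round-ended metal cover along the deck of the wooden jig, round end first, until it drops fully home in the jig's nest and lies flat and square on the nest floor. Then swing the jig's steel clamp arm right across the seated cover to its stop, let go, and leave the other things on the bench where they are.

Things in the scene. Friction and masses are not known exactly. Their poses are not given: they have to be found in the camera images.
- jig: Fixed jig, wooden walls on a grey board, 460 x 220 mm. Origin on the table under the nest's centre, z up, +x = feeding direction, deck to nest. Nest floor 20 mm above the table. Nest = the cover's outline with 1.5 mm clearance all round: straight sides at y = +-56.5 mm from the sill (x = -76.5 mm) to x = 20 mm, then a round end to x = 76.5 mm; its walls stand 40 mm above the table.
- sill (a point): Middle of the sill edge, x = -76.5 mm in the jig's frame, 30 mm above the table; axes as the jig's. The flat deck lies at this height from x = -335 mm to here, then steps down 10 mm into the nest. Two flared guide walls on the deck, 40 mm above the table, open from y = +-56.5 mm here to about +-93 mm at x = -140 mm. A cover pushed over it tips nose down; its rear drops when the nose is home.
- nest (a point): Centre of the nest floor, 20 mm above the table; where the cover's origin lies when it is seated. Axes as the jig's.
- cover: Loose cast-aluminium cover, 150 mm long (x), 110 mm wide (y), 22 mm thick, about 0.6 kg. Rear end (x = -75 mm) straight; front a half circle, radius 55 mm, centred at x = 20 mm; sides straight between. Origin mid-underside, z up. Starts flat on the jig's deck, up to 28 mm to a side and 0.25 rad turned, round end towards the nest. Seated, its origin is 20 mm, its top 42 mm above the table.
- clamp (a joint): Steel clamp arm (22 mm wide, underside 44 mm, top 56 mm above the table, tip 93 mm from its pivot) on the jig's side wall. rad: 0 = along the jig's +x, grows clockwise seen from above, 1.571 = its stop, along the jig's -y across the nest; starts between -0.7 (outwards) and 0. Stays where left; about 1.5 N at the peg turns it. It clears a seated cover only just; one riding on the sill blocks it.
- clamp_pivot (a point): On the clamp's pivot axis, 56 mm above the table (the height of the arm's top), at x = -30, y = 85 mm in the jig's frame. Axes as the jig's.
- clamp_peg (a point): Foot of the upright round steel peg on the clamp arm, 75 mm from the pivot axis, on the peg's axis, at the arm's top face. The peg is 18 mm in diameter and stands 40 mm above this point; it can be pushed sideways or pinched from above. x axis points from pivot to peg.
- square_cover: Bystander: an aluminium cover with both ends square, 150 x 110 x 22 mm, loose on the table beside the jig. Origin at the middle of its underside.
- pipe_socket: Bystander: short grey pipe collar, 60 mm in diameter, 28 mm high. Origin at the middle of its underside.
- screwdriver: Bystander: screwdriver lying on the table, past the nest end of the jig. Origin on its underside.
- tape_roll: Bystander: black tape roll lying flat, 100 mm in diameter, 48 mm high. Origin at the middle of its underside.
- spray_can: Bystander: grey can, 64 mm in diameter, 170 mm high. Origin at the middle of its underside.
- screw_jar: Bystander: jar with a lid, 70 mm in diameter, 90 mm high. Origin at the middle of its underside.
Things that resemble listed ones, but are neither listed nor needed, are in the scene too. Leave any orange or red look-alike of the cover alone.

How it is judged:
By the outcome, as a careful person would: the job done as asked, in the order asked, and still so for the second after the job is handed in, with the robot touching nothing.
It also fails if it takes over 72 s, if anything falls off the work surface, if the arm or the gripper's body presses on something with over 40 N, if the wrist force passes 120 N, or if a joint passes its speed limit or range.

## Working session

There is one attempt and no reset: what is moved stays moved. The work goes in short steps, Python scripts to look and compute and a shell command to move; the robot and the scene stay as the last step left them, time stands still between calls to the robot, and variables do not carry over. Pictures are saved under pics/ and viewed, at most 10 in all, crops included, and the job is handed in when it is done.

```bash
ls; mkdir -p pics
python3 - <<'E'
from rig import state, grab_frame, calibration
import cv2,numpy as np
s=state();print(s)
for n in("scene","side"):
    im=grab_frame(n);cv2.imwrite(f"pics/{n}0.png",im[:,:,::-1]);c=calibration(n);print(n,c["vfov"],c["cx"],c["cy"],np.round(c["extrinsics"],3).tolist())
E
```

```text
pics
{'clock': 0.0, 'joint_positions': array([ 1.29748017,  0.41799331, -0.01031496,  1.61416003,  0.00470969,
        1.11072013, -0.05300758]), 'joint_vel': array([ 0.00018512,  0.00050768,  0.00128786,  0.00086145, -0.00023993,
       -0.00038808,  0.0009925 ]), 'effort': array([ 2.04919459e-03, -8.64447784e+01,  6.80177025e-01, -4.34885502e+01,
        1.91425328e-02,  7.48917286e-03,  1.38875789e-04]), 'ee_pos': array([ 143.50462697, -607.94376002,  230.65410603]), 'eef_rot': array([-3.11928475e+00, -3.63203200e-01,  3.78607279e-04]), 'force': array([-0.65722362,  0.98017839,  0.5441954 ]), 'torque': array([-0.01905442, -0.0281329 ,  0.0084905 ]), 'grip_force': 0.0, 'finger_gap': 85.34700113648556}
scene 48.75252967615735 321.1623150804107 203.2056009115027 [[-0.004, 1.0, 0.006, 26.84], [0.726, 0.007, -0.687, -285.246], [-0.688, 0.001, -0.726, 1802.831], [0.0, 0.0, 0.0, 1.0]]
side 46.70215466197115 324.112432937713 197.39373522751703 [[-0.999, -0.05, -0.021, 487.952], [-0.009, 0.522, -0.853, 89.957], [0.054, -0.851, -0.522, 1419.957], [0.0, 0.0, 0.0, 1.0]]
```

View pics/scene0.png

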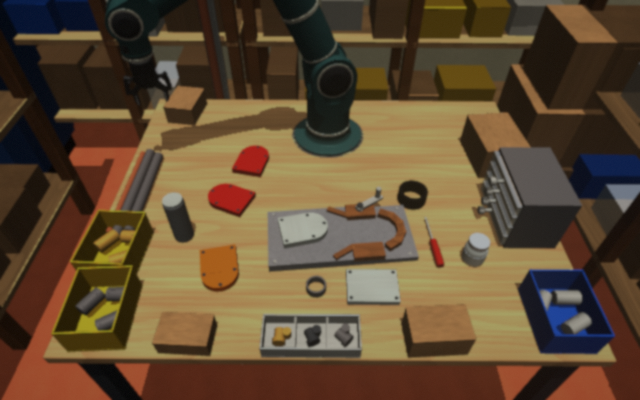

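View pics/side0.png

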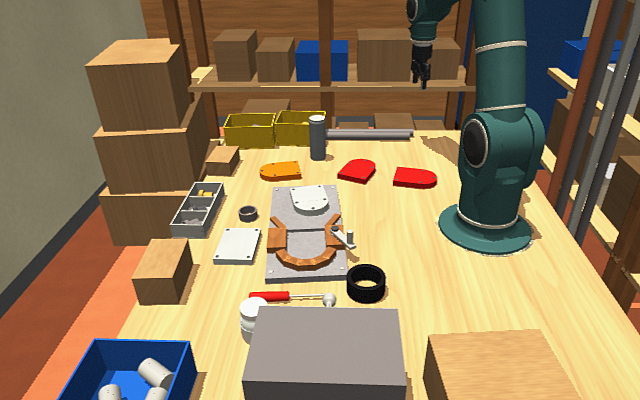

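The scene view shows the jig around (341,237), the white cover on its deck at (302,228), and the clamp peg near (377,194). Jig +x points roughly along world +y. The side view agrees: cover (309,200), peg (350,238). Next I'll fit model silhouettes to the network masks in both views.

```bash
cat > h.py <<'E'
import numpy as np,cv2
from rig import state,grab_frame,calibration,regions_of
from scipy.optimize import minimize
S=8
def proj(c,P):
    P=np.atleast_2d(P);q=P@c["extrinsics"][:3,:3].T+c["extrinsics"][:3,3]
    if c.get("fish"):
        f=200/np.tan(np.radians(c["vfov"]/2));r=np.hypot(q[:,0],q[:,1]);k=f*np.arctan2(r,q[:,2])/np.maximum(r,1e-9)
        return np.c_[q[:,0]*k+c["cx"],q[:,1]*k+c["cy"]]
    f=200/np.tan(np.radians(c["vfov"]/2));return np.c_[f*q[:,0]/q[:,2]+c["cx"],f*q[:,1]/q[:,2]+c["cy"]]
def cal(n):
    c=dict(calibration(n));c["extrinsics"]=np.array(c["extrinsics"]);c["fish"]=n=="wrist";return c
def place(p,L):
    a=p[2];R=np.array([[np.cos(a),-np.sin(a),0],[np.sin(a),np.cos(a),0],[0,0,1]]);return L@R.T+[p[0],p[1],0]
def ext(xy,z0,z1):
    xy=np.array(xy,float);return np.vstack([np.c_[xy,np.full(len(xy),z)] for z in(z0,z1)])
t=np.linspace(-np.pi/2,np.pi/2,25)
COV=[[-75,-55],[-75,55]]+[[20+55*np.cos(a),55*np.sin(a)] for a in t]
def cover(z=30):return [ext(COV,z,z+22)]
def box(x0,x1,y0,y1):return [[x0,y0],[x1,y0],[x1,y1],[x0,y1]]
def jig():return [ext(box(-335,125,-110,110),0,20),ext(box(-335,-76.5,-110,110),0,30)]
def sil(c,parts,p):
    m=np.zeros((400,640),np.uint8)
    for L in parts:
        h=cv2.convexHull((proj(c,place(p,L))*16).astype(np.float32)).round().astype(np.int32)
        m=np.maximum(m,0) ; cv2.fillConvexPoly(m,h,255,cv2.LINE_AA,4)
    return m/255.
def fit(cams,masks,parts,p0,ign=None):
    def cost(p):
        tot=0
        for i,(c,m) in enumerate(zip(cams,masks)):
            d=abs(cv2.GaussianBlur(sil(c,parts,p)-m,(0,0),1.0))
            if ign is not None:d=d*(1-ign[i])
            tot+=d.sum()/m.sum()
        return tot
    p0=np.array(p0,float);best=None
    for sc in((30,30,.2),(6,6,.04)):
        sim=np.vstack([p0]+[p0+np.eye(3)[i]*sc[i] for i in range(3)])
        r=minimize(cost,p0,method="Nelder-Mead",options=dict(initial_simplex=sim,xatol=.02,fatol=1e-5));p0=r.x
    return r.x,r.fun
def gnd(c,uv,z):
    f=200/np.tan(np.radians(c["vfov"]/2));d=np.array([(uv[0]-c["cx"])/f,(uv[1]-c["cy"])/f,1])
    R=c["extrinsics"][:3,:3];o=-R.T@c["extrinsics"][:3,3];d=R.T@d;return (o+d*(z-o[2])/d[2])
E
python3 - <<'E'
from h import *
C={};M={}
for n in("scene","side"):
    im=grab_frame(n);C[n]=cal(n);ov=im.copy()
    for th in("jig","cover","clamp"):
        r=regions_of(n,th)
        for q in r[:4]:print(n,th,round(q["confidence"],2),np.round(q["position"]),q["pixels"].sum(),gnd(C[n],q["position"],40).round())
        tgt={"scene":{"jig":(341,237),"cover":(302,228),"clamp":(375,200)},"side":{"jig":(307,230),"cover":(309,200),"clamp":(345,238)}}[n][th]
        q=min(r,key=lambda q:np.hypot(*(np.array(q["position"])-tgt)));M[n,th]=q["pixels"].astype(float)
np.savez("m.npz",**{f"{a}_{b}":v for (a,b),v in M.items()})
cs=[C["scene"],C["side"]]
g=gnd(C["side"],(309,200),50);print("cover guess",g)
jm=[np.maximum.reduce([M[n,t] for t in("jig","cover","clamp")]) for n in("scene","side")]
walls=[ext(box(-70,30,56.5,100),0,40),ext(box(-70,30,-100,-56.5),0,40),ext([[20+76*np.cos(a),76*np.sin(a)] for a in t],0,40)]
ign=[M[n,"clamp"] for n in("scene","side")]
ign=[cv2.dilate(i,np.ones((9,9))) for i in ign]
for sel in([0,1],[0],[1]):
    print(sel,"jig",fit([cs[i] for i in sel],[jm[i] for i in sel],jig(),[g[0]+5,g[1]+190,1.57],[ign[i] for i in sel]),
    "cover",fit([cs[i] for i in sel],[M[("scene","side")[i],"cover"] for i in sel],cover(),[g[0],g[1],1.57]))
E
```

```text
scene jig 0.67 [352. 239.] 7274 [582.  71.  40.]
scene jig 0.18 [178. 218.] 1060 [ 500. -489.   40.]
scene cover 0.94 [229. 199.] 1142 [ 413. -335.   40.]
scene cover 0.85 [220. 269.] 1484 [ 700. -320.   40.]
scene cover 0.75 [252. 163.] 805 [ 233. -280.   40.]
scene cover 0.63 [301. 230.] 1366 [546. -87.  40.]
scene clamp 0.69 [370. 200.] 244 [416. 138.  40.]
scene clamp 0.25 [475. 251.] 730 [628. 444.  40.]
side jig 0.73 [308. 242.] 6392 [526. 142.  40.]
side cover 0.98 [360. 172.] 742 [ 374. -278.   40.]
side cover 0.64 [283. 173.] 791 [ 650. -266.   40.]
side cover 0.6 [308. 199.] 977 [544. -90.  40.]
side cover 0.59 [414. 182.] 838 [ 192. -207.   40.]
side clamp 0.8 [347. 237.] 281 [416. 117.  40.]
side clamp 0.43 [272. 293.] 388 [599. 352.  40.]
cover guess [539.27070556 -65.60190294  50.        ]
[0, 1] jig (array([534.08426017, 138.43170658,   1.67046076]), np.float64(0.07341817117523078)) cover (array([541.26480895, -80.15625295,   1.80441618]), np.float64(0.16741306941893308))
[0] jig (array([533.73633213, 141.58428643,   1.67229384]), np.float64(0.03580473913771993)) cover (array([542.7101473 , -79.74568339,   1.81066181]), np.float64(0.0782085863346342))
[1] jig (array([533.93470999, 137.35031239,   1.66635029]), np.float64(0.03524047461856104)) cover (array([540.36878434, -81.20465208,   1.76762911]), np.float64(0.07633554324960021))
```

```bash
python3 -m inch '40 0 0 0 -0.12;40 0 0 0 -0.12;40 0 0 0 -0.12;40 0 0 0 -0.12;40 0 0 0 -0.12;40 0 0 0 -0.12;40 0 0 0 -0.12;40 0 0 0 -0.12;40 0 0 0 -0.12;40 0 0 0 -0.12'
python3 -m inch '40 0 0 0 -0.12;40 0 0 0 -0.12;40 19 26 -1 0;40 19 26 -1 0;40 19 26 -1 0;40 19 26 -1 0;40 19 26 -1 0;40 19 26 -1 0;40 19 26 -1 0;40 19 26 -1 0'
python3 -m inch '40 19 26 -1 0;40 19 26 -1 0;40 19 26 -1 0;40 19 26 -1 0;40 19 26 -1 0;40 19 26 -1 0;40 19 26 -1 0;40 19 26 -1 0;40 19 26 -1 0;40 19 26 -1 0'
python3 - <<'E'
from h import *
s=state();print(s["joint_positions"].round(3),s["ee_pos"].round(1),s["eef_rot"].round(4))
c=cal("wrist");im=grab_frame("wrist");cv2.imwrite("pics/w1.png",im[:,:,::-1]);print(c["vfov"],c["cx"],c["cy"],c["extrinsics"].round(3).tolist())
for th in("jig","cover","clamp"):
    for q in regions_of("wrist",th)[:3]:print(th,round(q["confidence"],2),np.round(q["position"]),q["pixels"].sum())
E
```

```text
clock: 1.33
ee_pos: [143.5, -608.3, 231.3]
eef_rot: [-2.364, -2.069, 0.0]
force: [-0.4, 0.4, -0.1]
finger_gap: 40.3
grip_force: 0.0
clock: 2.17
ee_pos: [336.1, -434.9, 239.5]
eef_rot: [2.107, 2.33, -0.0]
force: [0.9, -0.8, -0.2]
finger_gap: 40.0
grip_force: 0.0
clock: 3.0
ee_pos: [575.7, -219.7, 249.4]
eef_rot: [2.107, 2.33, -0.0]
force: [-0.3, -0.6, 0.6]
finger_gap: 40.2
grip_force: 0.0
[ 0.702  0.432 -0.518  1.603  0.227  1.167  0.234] [ 575.7 -219.7  249.4] [ 2.1067e+00  2.3303e+00 -1.0000e-04]
65.70646984690485 322.0316784534613 194.74335075923867 [[0.995, 0.1, 0.0, -550.244], [0.095, -0.945, 0.313, -309.917], [0.032, -0.311, -0.95, 310.782], [0.0, 0.0, 0.0, 1.0]]
jig 0.73 [361.  90.] 16024
cover 0.84 [ 83. 183.] 4297
cover 0.82 [182. 226.] 6208
cover 0.76 [380. 237.] 6302
```

View pics/w1.png

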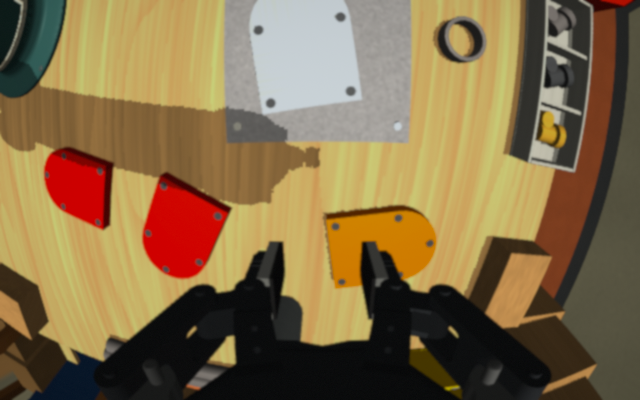

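The wrist view shows the cover at about (305,55) on the jig deck, turned slightly, with the red and orange look-alikes below it. I'll move forward to see the nest.

```bash
python3 -m inch '40 20 0 -6 0;40 20 0 -6 0;40 20 0 -6 0;40 20 0 -6 0;40 20 0 -6 0;40 20 0 -6 0;40 20 0 -6 0;40 20 0 -6 0;40 0 0 0 0;40 0 0 0 0'
cat >> h.py <<'E'
def relj(p,j):
    c,s=np.cos(j[2]),np.sin(j[2]);d=np.array(p[:2])-j[:2];return [d@[c,s],d@[-s,c],p[2]-j[2]]
E
python3 - <<'E'
from h import *
s=state();print(s["joint_positions"].round(3),s["ee_pos"].round(1),s["eef_rot"].round(4))
c=cal("wrist");im=grab_frame("wrist")
M={}
for th in("jig","cover","clamp"):
    for q in regions_of("wrist",th)[:3]:
        print(th,round(q["confidence"],2),np.round(q["position"]),q["pixels"].sum())
        if th!="cover" or abs(q["position"][0]-300)<60: M.setdefault(th,q["pixels"].astype(float))
K=np.ones((400,640));K[215:]=0
jm=np.maximum.reduce([M[k] for k in M if k!="clamp"])
ig=1-K
if "clamp" in M: ig=np.maximum(ig,cv2.dilate(M["clamp"],np.ones((9,9))))
np.savez("w.npz",**M)
j,cj=fit([c],[jm],jig(),[534,139,1.67],[ig]);k,ck=fit([c],[M["cover"]],cover(),[541,-80,1.8],[1-K])
print(j,cj,k,ck,relj(k,j))
ov=im.copy()
for parts,p,col in((jig()[:1],j,(255,0,0)),(cover(),k,(0,255,0))):
    cs,_=cv2.findContours((sil(c,parts,p)>.5).astype(np.uint8),0,2);cv2.drawContours(ov,cs,-1,col,1)
cv2.imwrite("pics/w2.png",ov[:,:,::-1])
E
```

```text
clock: 4.03
ee_pos: [558.3, -62.0, 297.7]
eef_rot: [2.106, 2.33, -0.0]
force: [0.5, -1.6, -0.7]
finger_gap: 39.9
grip_force: 0.0
[ 0.544  0.297 -0.6    1.678  0.178  1.221  0.004] [558.3 -62.  297.7] [ 2.1058e+00  2.3300e+00 -1.0000e-04]
jig 0.59 [331.  89.] 30726
jig 0.47 [245.  13.] 747
cover 0.84 [206. 279.] 1319
cover 0.71 [348. 311.] 2128
clamp 0.63 [244.  15.] 749
clamp 0.21 [329.  90.] 30415
[527.5696476  297.95031448   1.63560227] 0.22376596231709098 [ 651.         -280.            2.06666667] 0.0 [np.float64(-584.7305210107169), np.float64(-85.74284634015179), np.float64(0.4310643949311541)]
```

View pics/w2.png

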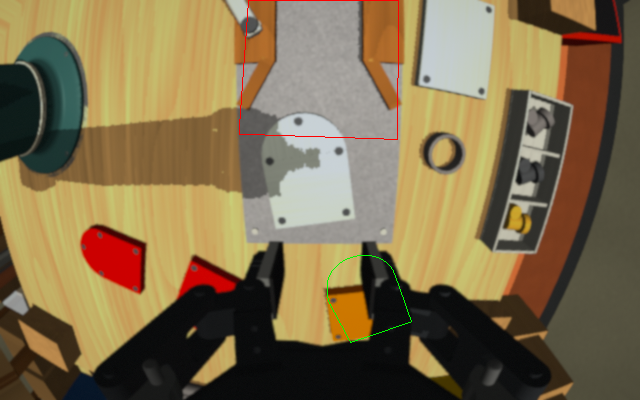

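The networks missed the cover here, although it is clearly visible at about (308,170). The board's rear corners are at about (248,243) and (392,243), and the peg top at (250,25). I'll enlarge and pick points by hand.

Run:
```python
from h import *
im=grab_frame("wrist");cv2.imwrite("pics/w3raw.png",im[:,:,::-1])
cr=cv2.resize(im[0:250,225:415],None,fx=2.4,fy=2.4,interpolation=cv2.INTER_CUBIC)
cv2.imwrite("pics/w3.png",cr[:,:,::-1])
```

```text
(no output)
```

View pics/w3.png

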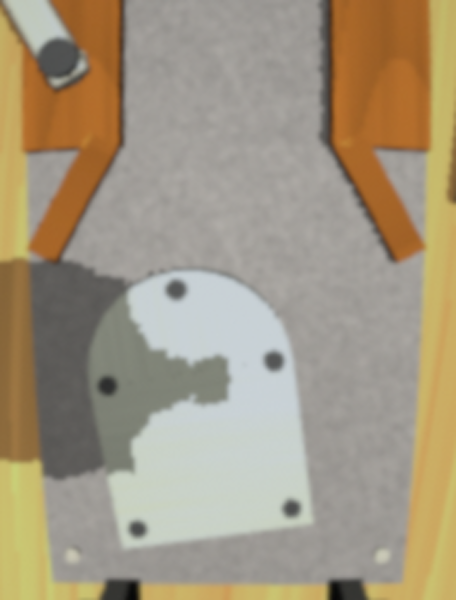

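Run:
```python
from h import *
from scipy.optimize import least_squares
c=cal("wrist");px=lambda l:np.array(l)/2.4+[225,0]
def sol(L,uv,p0):
    r=least_squares(lambda p:(proj(c,place(p,np.array(L,float)))-px(uv)).ravel(),p0,x_scale=[10,10,.1]);print(r.x.round(3),r.fun.round(1));return r.x
j=sol([[-335,110,30],[-335,-110,30],[-76.5,56.5,40],[-76.5,-56.5,40]],[[55,582],[402,583],[122,145],[331,141]],[534,139,1.67])
j2=sol([[-335,110,30],[-335,-110,30],[-76.5,56.5,40],[-76.5,-56.5,40],[-30,85,56]],[[55,582],[402,583],[122,145],[331,141],[58,58]],[534,139,1.67])
# outline-based cover: tangents handled through hull distance
k=sol([[-75,55,52],[-75,-55,52]],[[123,549],[313,522]],[541,-80,1.8])
def res(p):
    q=proj(c,place(p,ext(COV,52,52)[:len(COV)])) ; h=q.astype(np.float32)
    pts=px([[123,549],[313,522],[218,535],[88,360],[113,470],[190,269],[293,345],[304,440],[130,300],[250,288]])
    return [cv2.pointPolygonTest(h.reshape(-1,1,2),(float(a),float(b)),True) for a,b in pts]
r=least_squares(res,k,x_scale=[10,10,.1],diff_step=1e-3);print(r.x.round(3),np.round(r.fun,1))
print("rel",np.round(relj(r.x,j),3),np.round(relj(k,j),3))
# clamp from scene and side masks
M=np.load("m.npz")
def cl(a):
    n=np.pi; d=np.array([np.cos(-a),np.sin(-a)]);e=np.array([-d[1],d[0]]);o=np.array([-30,85.])
    P=[o-11*d-11*e,o+93*d-11*e,o+93*d+11*e,o-11*d+11*e];g=o+75*d
    return [ext(P,44,56),ext([g+9*np.array([np.cos(t),np.sin(t)]) for t in np.arange(0,6.3,.5)],56,96)]
for a in np.arange(-.9,.2,.1):
    print(round(a,2),[round(abs(sil(cal(n),cl(a),j)-M[n+"_clamp"]).sum()/M[n+"_clamp"].sum(),2) for n in("scene","side")])
```

```text
[533.918 139.651   1.672] [-0.6 -0.2  0.6 -0.8 -1.1 -0.2  1.   1. ]
[533.477 139.724   1.673] [-0.6 -0.2  0.6 -0.9 -1.4 -0.2  0.7  0.9  0.6  0.3]
[538.793 -80.232   1.825] [ 0. -0. -0.  0.]
[543.387 -88.716   1.798] [ -4.5  -5.5   6.4  -4.1 -20.2  -7.2  -1.2 -19.7  -3.3  -4.7]
rel [-2.28151e+02  1.37390e+01  1.26000e-01] [-2.19245e+02  1.74490e+01  1.53000e-01]
-0.9 [np.float64(1.31), np.float64(1.19)]
-0.8 [np.float64(1.07), np.float64(1.0)]
-0.7 [np.float64(0.78), np.float64(0.75)]
-0.6 [np.float64(0.5), np.float64(0.49)]
-0.5 [np.float64(0.33), np.float64(0.38)]
-0.4 [np.float64(0.41), np.float64(0.51)]
-0.3 [np.float64(0.63), np.float64(0.79)]
-0.2 [np.float64(0.88), np.float64(1.02)]
-0.1 [np.float64(1.12), np.float64(1.17)]
-0.0 [np.float64(1.32), np.float64(1.28)]
0.1 [np.float64(1.47), np.float64(1.35)]
```

```bash
cat >> h.py <<'E'
from scipy.spatial.transform import Rotation as Ro
J=np.array([533.9,139.65,1.672])
def where():
    s=state();R=Ro.from_rotvec(s["eef_rot"]).as_matrix();y=np.arctan2(R[1,0],R[0,0])
    print("t %.2f jig x %.1f y %.1f z %.1f yaw %.4f tilt %.4f F(jig) %s Fz %.1f M %s"%(s["clock"],*relj([*s["ee_pos"][:2],0],J)[:2],s["ee_pos"][2],(y-J[2]),R[2,2]+1,np.round(relj([*(s["force"][:2]+J[:2]),0],J)[:2],1),s["force"][2],s["torque"].round(2)))
E
python3 -m inch '60 -29 -1.5 0 0;60 -29 -1.5 0 0;60 -29 -1.5 0 0;60 -28 -1.5 0 0;60 0 0 38 0;60 0 0 38 0;60 0 0 38 0;60 0 0 38 0;60 0 0 38 0;60 0 0 38 0' >/dev/null
python3 -m inch '60 0 0 10 0;60 0 0 10 0;60 0 0 5 0;60 0 0 0 0;60 0 0 3 0;60 0 0 0 0;60 0 0 3 0;60 0 0 0 0;60 0 0 0 0;60 0 0 0 0'
python3 -c "
from h import *
where();cv2.imwrite('pics/side2.png',cv2.resize(grab_frame('side')[150:300,230:400],None,fx=3.5,fy=3.5,interpolation=2)[:,:,::-1])"
```

```text
clock: 5.95
ee_pos: [564.3, -176.7, 38.5]
eef_rot: [2.106, 2.331, 0.0]
force: [0.3, -0.6, -0.5]
finger_gap: 59.9
grip_force: 0.0
t 5.95 jig x -317.8 y 1.7 z 38.5 yaw -0.0002 tilt 0.0000 F(jig) [-0.7 -0.2] Fz -0.5 M [ 0.05  0.06 -0.03]
```

View pics/side2.png

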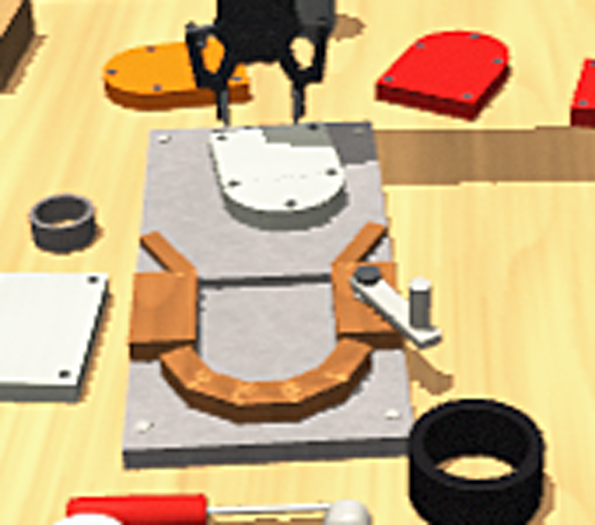

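The side view shows both fingers standing just behind the cover's rear edge, with the cover still turned and the clamp swung outward. Next I'll probe down to the deck.

```bash
python3 -m inch '60 0 0 2 0;60 0 0 2 0;60 0 0 1 0;60 0 0 0 0;60 0 0 1 0;60 0 0 0 0;60 0 0 1 0;60 0 0 0 0;60 0 0 1 0;60 0 0 0 0'
python3 -m inch '60 0 0 1 0;60 0 0 0 0;60 0 0 0 0;60 0 0 1 0;60 0 0 0 0;60 0 0 0 0;60 0 0 1 0;60 0 0 0 0;60 0 0 0 0;60 0 0 0 0'
```

```text
clock: 6.83
ee_pos: [564.1, -176.6, 30.1]
eef_rot: [-2.106, -2.331, 0.0]
force: [-0.3, -0.4, -0.6]
finger_gap: 60.3
grip_force: 0.0
clock: 7.67
ee_pos: [564.2, -176.6, 27.3]
eef_rot: [-2.106, -2.331, -0.0]
force: [-0.1, 0.2, -1.1]
finger_gap: 60.1
grip_force: 0.0
```

```bash
python3 -m inch '60 4 0 0 0;60 4 0 0 0;60 4 0 0 0;60 4 0 0 0;60 4 0 0 0;60 4 0 0 0;60 4 0 0 0;60 4 0 0 0;60 4 0 0 0;60 4 0 0 0'
python3 -m inch '60 4 0 0 0;60 4 0 0 0;60 4 0 0 0;60 4 0 0 0;60 4 0 0 0;60 4 0 0 0;60 4 0 0 0;60 4 0 0 0;60 4 0 0 0;60 0 0 0 0'
python3 -c "
from h import *
where();cv2.imwrite('pics/w4.png',cv2.resize(grab_frame('wrist')[0:300,170:470],None,fx=2,fy=2,interpolation=2)[:,:,::-1])"
```

```text
clock: 8.5
ee_pos: [560.1, -136.4, 27.3]
eef_rot: [-2.106, -2.331, -0.0]
force: [-0.6, -2.8, -0.7]
finger_gap: 59.8
grip_force: 1.2
clock: 9.33
ee_pos: [556.5, -99.9, 27.3]
eef_rot: [-2.105, -2.332, -0.001]
force: [0.7, -0.2, 0.2]
finger_gap: 60.0
grip_force: 0.0
t 9.33 jig x -240.6 y 1.7 z 27.3 yaw 0.0008 tilt 0.0000 F(jig) [-0.3 -0.6] Fz 0.2 M [ 0.04 -0.02  0.03]
```

View pics/w4.png

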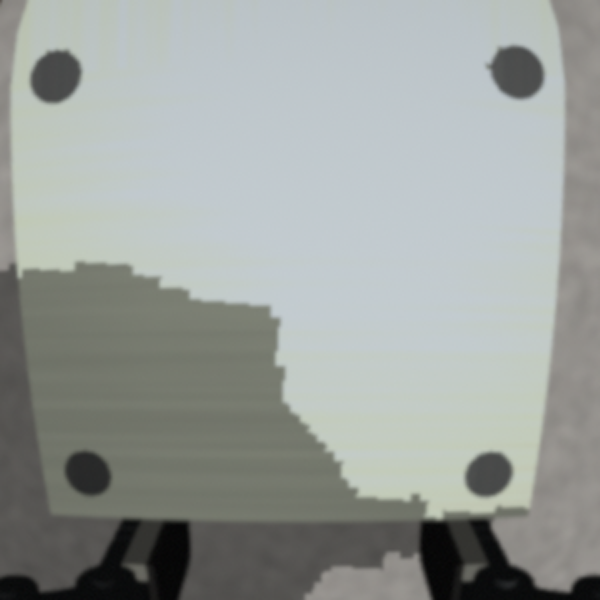

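The rear edge is now parallel to the fingers (corners at crop (50,515) and (533,510)), and the cover sits about 3 mm to the left of the tool centre. I'll push on with a slight sideways correction.

```bash
python3 -m inch '60 4 0.5 0 0;60 4 0.5 0 0;60 4 0.5 0 0;60 4 0.5 0 0;60 4 0.5 0 0;60 4 0.5 0 0;60 4 0.5 0 0;60 4 0.5 0 0;60 4 0.5 0 0;60 4 0.5 0 0'
python3 - <<'E'
from h import *
where();c=cal("wrist");im=grab_frame("wrist");cv2.imwrite('pics/w5.png',cv2.resize(im[0:300,170:470],None,fx=2,fy=2,interpolation=2)[:,:,::-1])
f=200/np.tan(np.radians(c["vfov"]/2))
g=cv2.cvtColor(im,7)
for r in(150,200,235,250):
    d=np.diff(cv2.GaussianBlur(g,(5,5),0)[r].astype(int));L=150+np.argmax(d[150:260]);Rr=380+np.argmin(d[380:500])
    out=[]
    for u in(L+.5,Rr+.5):
        v=np.array([u-c["cx"],r-c["cy"]]);n=np.hypot(*v);th=n/f;ray=np.r_[v/n*np.sin(th),np.cos(th)];Q=c["extrinsics"];o=-Q[:3,:3].T@Q[:3,3];w=Q[:3,:3].T@ray;P=o+w*(52-o[2])/w[2];out.append(np.round(relj([*P[:2],0],J)[:2],1))
    print(r,L,Rr,out)
E
```

```text
clock: 10.22
ee_pos: [557.5, -60.3, 27.3]
eef_rot: [-2.106, -2.331, 0.0]
force: [0.6, -2.0, -0.1]
finger_gap: 60.1
grip_force: 1.4
t 10.22 jig x -201.3 y -3.2 z 27.3 yaw -0.0002 tilt 0.0000 F(jig) [-2.1 -0.4] Fz -0.1 M [-0.58  0.07  0.05]
150 179 447 [array([-141.5,   56.4]), array([-141.9,  -53.8])]
200 185 442 [array([-163.4,   56.4]), array([-163.4,  -54. ])]
235 223 402 [array([-179.6,   40.5]), array([-179.4,  -37.5])]
250 193 434 [array([-187.8,   56.5]), array([-187.4,  -53.6])]
```

View pics/w5.png

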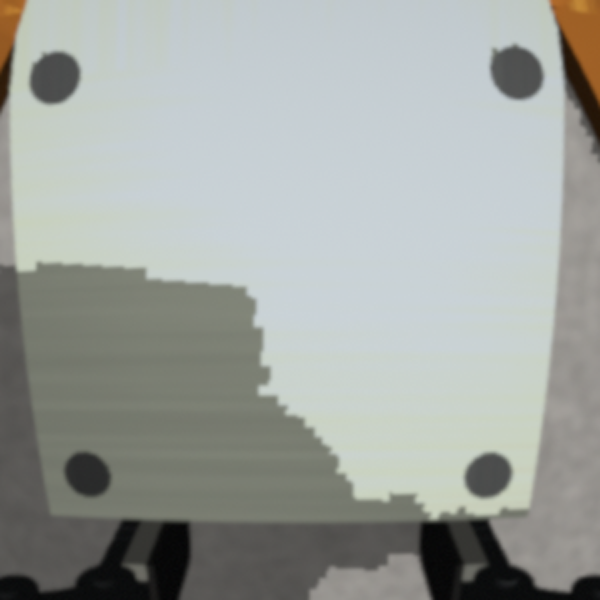

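Now centred to about 1.3 mm and square, with the rear edge at jig x ≈ -189. Continuing the push.

```bash
python3 -m inch '60 4 0.2 0 0;60 4 0.2 0 0;60 4 0.2 0 0;60 4 0.2 0 0;60 4 0.2 0 0;60 4 0.2 0 0;60 4 0 0 0;60 4 0 0 0;60 4 0 0 0;60 4 0 0 0'
python3 -c "from h import *;where()"
python3 -m inch '60 4 0 0 0;60 4 0 0 0;60 4 0 0 0;60 4 0 0 0;60 4 0 0 0;60 4 0 0 0;60 4 0 0 0;60 4 0 0 0;60 4 0 0 0;60 4 0 0 0'
python3 - <<'E'
from h import *
where();cv2.imwrite('pics/side3.png',cv2.resize(grab_frame('side')[180:290,240:380],None,fx=4,fy=4,interpolation=2)[:,:,::-1])
E
```

```text
clock: 11.1
ee_pos: [554.6, -20.4, 27.3]
eef_rot: [-2.107, -2.331, -0.0]
force: [-0.5, -3.0, 0.9]
finger_gap: 60.1
grip_force: 1.6
t 11.10 jig x -161.4 y -4.4 z 27.3 yaw -0.0003 tilt 0.0000 F(jig) [-2.9  0.8] Fz 0.9 M [-0.66 -0.09 -0.  ]
clock: 11.93
ee_pos: [550.3, 19.6, 27.1]
eef_rot: [-2.106, -2.331, 0.0]
force: [-0.7, -1.5, -1.5]
finger_gap: 59.8
grip_force: 0.9
t 11.93 jig x -121.0 y -4.2 z 27.1 yaw 0.0001 tilt 0.0000 F(jig) [-1.4  0.9] Fz -1.5 M [-0.42 -0.04  0.04]
```

View pics/side3.png

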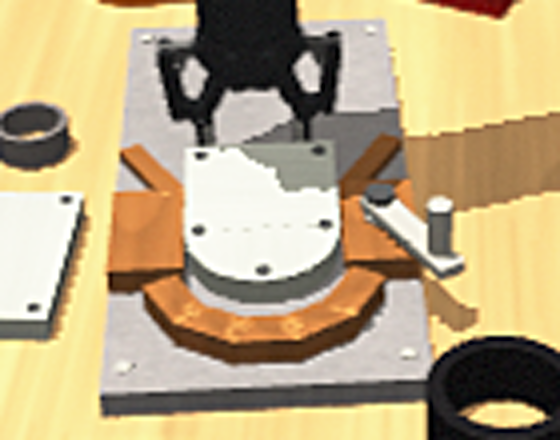

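The cover is entering the nest, square and nose down. About 33 mm to go, at a slower pace.

```bash
python3 -m inch '60 4 0 0 0;60 4 0 0 0;60 4 0 0 0;60 4 0 0 0;60 4 0 0 0;60 3 0 0 0;60 3 0 0 0;60 2 0 0 0;60 0 0 0 0;60 0 0 0 0'
python3 -c "from h import *;where()"
python3 -m inch '60 1 0 0 0;60 0 0 0 0;60 1 0 0 0;60 0 0 0 0;60 1 0 0 0;60 0 0 0 0;60 1 0 0 0;60 0 0 0 0;60 0 0 0 0;60 0 0 0 0'
python3 -c "from h import *;where()"
```

```text
clock: 12.82
ee_pos: [547.8, 47.1, 27.4]
eef_rot: [-2.106, -2.331, -0.001]
force: [0.2, -0.4, -0.7]
finger_gap: 60.0
grip_force: 0.0
t 12.82 jig x -93.5 y -4.5 z 27.4 yaw 0.0001 tilt 0.0000 F(jig) [-0.4 -0.1] Fz -0.7 M [ 0.08 -0.02  0.07]
clock: 13.65
ee_pos: [547.3, 51.0, 27.3]
eef_rot: [-2.106, -2.331, -0.0]
force: [0.2, -1.0, 0.5]
finger_gap: 60.0
grip_force: 0.4
t 13.65 jig x -89.6 y -4.4 z 27.3 yaw -0.0001 tilt 0.0000 F(jig) [-1.1 -0.1] Fz 0.5 M [-0.28  0.03 -0.02]
```

```bash
python3 -m inch '60 1 0 0 0;60 0 0 0 0;60 1 0 0 0;60 0 0 0 0;60 1 0 0 0;60 0 0 0 0;60 0 0 0 0;60 0 0 0 0;60 0 0 0 0;60 0 0 0 0'
python3 - <<'E'
from h import *
where();a=grab_frame('side')[180:290,240:380];b=grab_frame('wrist')[100:300,190:460]
a=cv2.resize(a,(508,400),interpolation=2)[:,100:400];b=cv2.resize(b,(490,400),interpolation=2)
cv2.imwrite('pics/s4.png',np.hstack([a,b])[:,:,::-1])
E
```

```text
clock: 14.48
ee_pos: [547.1, 53.9, 27.3]
eef_rot: [-2.106, -2.331, -0.0]
force: [-0.1, -0.7, -0.7]
finger_gap: 59.9
grip_force: 0.2
t 14.48 jig x -86.6 y -4.5 z 27.3 yaw -0.0001 tilt 0.0000 F(jig) [-0.7  0.1] Fz -0.7 M [-0.1   0.04  0.05]
```

View pics/s4.png

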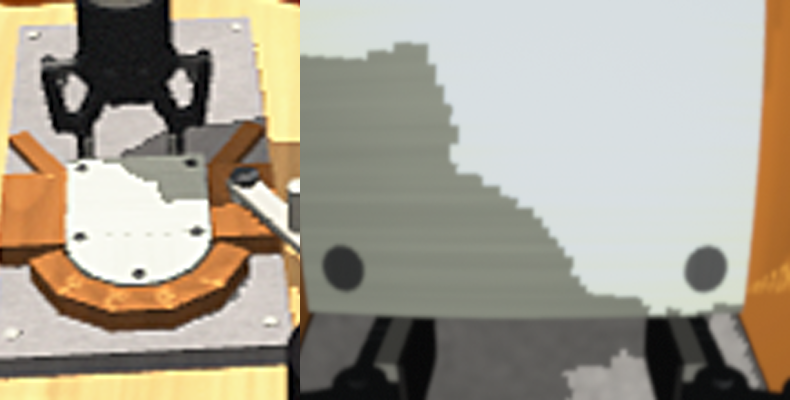

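The nose is home, but the rear still looks to be on the sill and the push force is tiny. I'll keep going in 1 mm steps.

```bash
python3 -m inch '60 1 0 0 0;60 0 0 0 0;60 0 0 0 0;60 0 0 0 0;60 0 0 0 0;60 0 0 0 0;60 0 0 0 0;60 0 0 0 0;60 0 0 0 0;60 0 0 0 0'
python3 -c "from h import *;where()"
python3 -m inch '60 1 0 0 0;60 0 0 0 0;60 0 0 0 0;60 0 0 0 0;60 0 0 0 0;60 0 0 0 0;60 0 0 0 0;60 0 0 0 0;60 0 0 0 0;60 0 0 0 0'
python3 - <<'E'
from h import *
where();a=grab_frame('side')[180:290,240:380];b=grab_frame('wrist')[100:300,190:460]
a=cv2.resize(a,(508,400),interpolation=2)[:,100:400];b=cv2.resize(b,(490,400),interpolation=2)
cv2.imwrite('pics/s5.png',np.hstack([a,b])[:,:,::-1])
E
```

```text
clock: 15.42
ee_pos: [547.0, 54.8, 27.3]
eef_rot: [-2.106, -2.331, -0.0]
force: [0.6, -0.3, -0.4]
finger_gap: 59.6
grip_force: 0.2
t 15.42 jig x -85.7 y -4.4 z 27.3 yaw -0.0001 tilt 0.0000 F(jig) [-0.3 -0.6] Fz -0.4 M [-0.09 -0.01 -0.03]
clock: 16.25
ee_pos: [546.9, 55.7, 27.3]
eef_rot: [-2.106, -2.331, 0.0]
force: [0.4, -2.6, 0.2]
finger_gap: 59.8
grip_force: 1.4
t 16.25 jig x -84.8 y -4.4 z 27.3 yaw -0.0002 tilt 0.0000 F(jig) [-2.6 -0.1] Fz 0.2 M [-0.62 -0.06  0.06]
```

```bash
cat >> h.py <<'E'
def holes():
    im=grab_frame("wrist");g=cv2.GaussianBlur(cv2.cvtColor(im,7),(3,3),0)
    P=cv2.SimpleBlobDetector_Params();P.filterByArea=True;P.minArea=60;P.maxArea=900;P.filterByColor=True;P.blobColor=0;P.filterByInertia=False;P.filterByConvexity=True;P.minConvexity=.85;P.filterByCircularity=True;P.minCircularity=.6;P.minThreshold=20;P.maxThreshold=200
    print(sorted([tuple(np.round((*k.pt,k.size),1).tolist()) for k in cv2.SimpleBlobDetector_create(P).detect(g)],key=lambda q:q[1]))
E
python3 -c "from h import *;holes()"
python3 -m inch '60 1 0 0 0;60 0 0 0 0;60 0 0 0 0;60 0 0 0 0;60 0 0 0 0;60 0 0 0 0;60 0 0 0 0;60 0 0 0 0;60 0 0 0 0;60 0 0 0 0'
python3 -c "from h import *;where();holes()"
python3 -m inch '60 1 0 0 0;60 0 0 0 0;60 0 0 0 0;60 0 0 0 0;60 0 0 0 0;60 0 0 0 0;60 0 0 0 0;60 0 0 0 0;60 0 0 0 0;60 0 0 0 0'
python3 -c "from h import *;where();holes()"
```

```text
[(420.1, 40.0, 25.4), (205.7, 42.2, 24.3), (579.2, 57.8, 14.0), (219.9, 227.6, 21.9), (407.8, 228.0, 21.9), (537.3, 252.5, 13.0), (607.6, 252.7, 10.6)]
clock: 17.23
ee_pos: [546.8, 56.8, 27.3]
eef_rot: [-2.106, -2.331, 0.0]
force: [-0.1, -4.4, 0.5]
finger_gap: 59.9
grip_force: 1.8
t 17.23 jig x -83.8 y -4.4 z 27.3 yaw -0.0002 tilt 0.0000 F(jig) [-4.4  0.5] Fz 0.5 M [-0.77 -0.08 -0.02]
[(420.1, 40.1, 25.5), (205.7, 42.2, 24.5), (579.3, 59.4, 13.8), (219.9, 227.6, 21.9), (407.8, 228.0, 22.0), (537.0, 253.7, 12.7), (607.4, 253.8, 10.9)]
clock: 18.12
ee_pos: [546.7, 56.9, 27.3]
eef_rot: [2.107, 2.33, -0.001]
force: [0.7, -8.9, 2.1]
finger_gap: 60.0
grip_force: 4.3
t 18.12 jig x -83.7 y -4.4 z 27.3 yaw -0.0009 tilt 0.0000 F(jig) [-8.9  0.2] Fz 2.1 M [-1.81 -0.13  0.03]
[(420.1, 40.2, 25.5), (205.5, 42.4, 24.6), (579.4, 59.3, 13.5), (219.8, 227.8, 22.0), (407.8, 228.2, 21.9), (537.0, 253.7, 12.7), (607.4, 253.8, 10.7)]
```

The rear hole spacing fell from 200.5 to 188 px and the front spacing from 231 to 214.5 px. That matches a 10 mm drop at both ends, so the cover is flat on the nest floor, and the nose resists at 9 N. No picture views are left, so I'll check numerically from here. Backing off, lifting and measuring the clamp.

```bash
python3 -m inch '60 -3 0 0 0;60 -5 0 0 0;60 0 0 -10 0;60 0 0 -30 0;60 0 0 -35 0;60 0 0 -35 0;60 0 0 -35 0;60 0 0 -35 0;60 0 0 -20 0;60 0 0 0 0' >/dev/null
python3 -m inch '30 10 -20 0 0;30 10 -20 0 0;30 10 -20 0 0;30 10 -20 0 0;30 10 -20 0 0;30 0 0 0 0;30 0 0 0 0;30 0 0 0 0;30 0 0 0 0;30 0 0 0 0'
cat >> h.py <<'E'
def cl(a):
    d=np.array([np.cos(-a),np.sin(-a)]);e=np.array([-d[1],d[0]]);o=np.array([-30,85.])
    P=[o-11*d-11*e,o+93*d-11*e,o+93*d+11*e,o-11*d+11*e];g=o+75*d
    return [ext(P,44,56),ext([g+9*np.array([np.cos(t),np.sin(t)]) for t in np.arange(0,6.3,.3)],56,96)]
def clfit(ns,A):
    for n in ns:
        grab_frame(n);c=cal(n);r=regions_of(n,"clamp");pg=regions_of(n,"clamp_peg")
        print(n,[(round(q["confidence"],2),np.round(q["position"]).tolist(),int(q["pixels"].sum())) for q in r+pg][:4])
        for q in r[:2]:
            m=q["pixels"].astype(float);co=[abs(sil(c,cl(a),J)-m).sum()/m.sum() for a in A];i=int(np.argmin(co));print("  conf %.2f angle %.2f cost %.2f"%(q["confidence"],A[i],co[i]))
E
python3 -c "
from h import *
where();clfit(['wrist','scene','side'],np.arange(-.8,.1,.02))
for a in(-.45,-.5): print(proj(cal('wrist'),place(J,np.array([[-30+75*np.cos(a),85-75*np.sin(a),96.]]))))
holes()"
```

```text
clock: 19.83
ee_pos: [443.3, 89.3, 227.2]
eef_rot: [-2.107, -2.33, -0.0]
force: [0.4, 0.5, 0.2]
finger_gap: 30.3
grip_force: 0.0
t 19.83 jig x -40.9 y 95.2 z 227.2 yaw -0.0006 tilt 0.0000 F(jig) [ 0.5 -0.5] Fz 0.2 M [0.04 0.04 0.03]
wrist [(0.58, [311.0, 129.0], 2279)]
scene [(0.5, [371.0, 198.0], 244), (0.69, [373.0, 200.0], 275)]
  conf 0.50 angle -0.48 cost 0.35
side [(0.8, [346.0, 233.0], 314), (0.7, [306.0, 225.0], 6218), (0.59, [342.0, 233.0], 291), (0.3, [368.0, 285.0], 1177)]
  conf 0.80 angle -0.52 cost 0.27
  conf 0.70 angle -0.50 cost 0.95
[[297.32598661  97.52022788]]
[[293.5442603   99.52083873]]
[(412.2, 73.6, 10.8), (370.2, 113.2, 10.6), (520.9, 114.1, 9.8), (448.9, 117.2, 10.5), (324.9, 168.3, 26.6), (368.5, 189.2, 10.7), (441.9, 189.4, 10.8), (509.9, 273.1, 24.5)]
```

Run:
```python
from h import *
grab_frame("wrist");c=cal("wrist")
print("pivot pred",proj(c,place(J,np.array([[-30,85,56.],[-30,85,64.]]))).round(1))
q=regions_of("wrist","clamp_peg")[0];m=q["pixels"].astype(float)
A=np.arange(-.8,.1,.02);co=[abs(sil(c,cl(a),J)-m).sum()/m.sum() for a in A];i=np.argmin(co);print(A[i],co[i])
# joint fit: angle + jig xy shift
from scipy.optimize import minimize
r=minimize(lambda p:abs(cv2.GaussianBlur(sil(c,cl(p[0]),J+[p[1]*10,p[2]*10,0])-m,(0,0),1)).sum()/m.sum(),[A[i],0,0],method="Nelder-Mead",options=dict(initial_simplex=[[A[i],0,0],[A[i]+.1,0,0],[A[i],.5,0],[A[i],0,.5]]));print(r.x*[1,10,10],r.fun)
```

```text
pivot pred [[332.7 162.7]
 [333.  164.4]]
-0.5199999999999998 0.1028568368631021
[-0.49740617 -0.21913134 -0.88964703] 0.08906019954576465
```

```bash
python3 -m inch '36 19.2 -6.5 0 0;36 19.2 -6.5 0 0;36 19.2 -6.5 0 0;36 19.2 -6.5 0 0;36 0 0 0 -0.12;36 0 0 0 -0.12;36 0 0 0 -0.12;36 0 0 0 -0.12;36 0 0 0 -0.02;36 0 0 0 0' >/dev/null
python3 -c "
from h import *
where();print(state()['joint_positions'].round(2))"
python3 -m inch '36 0 0 35 0;36 0 0 35 0;36 0 0 35 0;36 0 0 15 0;36 0 0 5 0;36 0 0 5 0;36 0 0 5 0;36 0 0 5 0;36 0 0 5 0;36 0 0 0 0'
python3 -c "from h import *;where()"
```

```text
t 21.27 jig x 36.0 y 121.5 z 227.3 yaw 0.4978 tilt 0.0000 F(jig) [1.1 0.2] Fz -0.5 M [0.05 0.01 0.04]
[ 0.25  0.14 -0.74  2.03  0.11  1.01  0.05]
clock: 22.1
ee_pos: [409.4, 163.1, 82.1]
eef_rot: [1.465, 2.779, -0.0]
force: [-0.7, -0.9, 0.4]
finger_gap: 36.0
grip_force: 0.0
t 22.10 jig x 35.9 y 121.5 z 82.1 yaw 0.4992 tilt 0.0000 F(jig) [-0.8  0.8] Fz 0.4 M [ 0.04  0.03 -0.01]
```

```bash
python3 -m inch '36 0 0 5 0;36 0 0 5 0;36 0 0 5 0;12 0 0 0 0;12 0 0 0 0;12 0 0 0 0;12 0 0 0 0;12 0 0 0 0;12 0 0 0 0;12 0 0 0 0' 20
python3 -c "from h import *;where()"
```

```text
clock: 22.93
ee_pos: [409.1, 163.2, 67.1]
eef_rot: [-1.464, -2.779, 0.0]
force: [0.5, 2.2, -14.9]
finger_gap: 17.3
grip_force: 21.0
t 22.93 jig x 36.0 y 121.8 z 67.1 yaw 0.4998 tilt 0.0000 F(jig) [ 2.1 -0.7] Fz -14.9 M [ 0.31 -0.07  0.03]
```

Peg pinched (gap 17 mm), so its place is confirmed. I'll loosen into a cage and swing it along the arc.

```bash
python3 -m inch '24 0 0 0 0;24 0 0 0 0;24 0 0 0 0;24 -0.24 6 0 0.08;24 -0.24 6 0 0.08;24 -0.24 6 0 0.08;24 -0.24 6 0 0.08;24 -0.24 6 0 0.08;24 -0.24 6 0 0.08;24 -0.24 6 0 0.08'
python3 -c "from h import *;where()"
python3 -m inch '24 -0.24 6 0 0.08;24 -0.24 6 0 0.08;24 -0.24 6 0 0.08;24 -0.24 6 0 0.08;24 -0.24 6 0 0.08;24 -0.24 6 0 0.08;24 -0.24 6 0 0.08;24 -0.24 6 0 0.08;24 -0.24 6 0 0.08;24 -0.24 6 0 0.08'
python3 -c "
from h import *
where();print(state()['joint_positions'].round(2))"
```

```text
clock: 23.77
ee_pos: [448.9, 176.5, 67.5]
eef_rot: [-2.18, -2.262, 0.0]
force: [-2.3, -0.8, -0.4]
finger_gap: 24.0
grip_force: 0.8
t 23.77 jig x 45.3 y 80.8 z 67.5 yaw -0.0640 tilt 0.0000 F(jig) [-0.6  2.4] Fz -0.4 M [-0.07  0.36  0.02]
clock: 24.6
ee_pos: [503.7, 156.0, 67.5]
eef_rot: [-2.888, -1.235, -0.0]
force: [-1.8, 0.4, -0.4]
finger_gap: 23.6
grip_force: 0.8
t 24.60 jig x 19.3 y 28.4 z 67.5 yaw -0.8638 tilt 0.0000 F(jig) [0.6 1.8] Fz -0.4 M [0.12 0.38 0.03]
[-0.13  0.48 -0.27  1.97  0.19  0.71 -1.29]
```

```bash
python3 -m inch '24 -0.24 6 0 0.08;24 -0.24 6 0 0.08;24 -0.24 6 0 0.08;24 -0.24 6 0 0.08;24 -0.24 6 0 0.08;24 -0.24 6 0 0.08;24 -0.24 6 0 0.08;24 -0.24 6 0 0.08;24 0 0 0 0;24 0 0 0 0'
python3 -c "from h import *;where()"
python3 -m inch '24 0 1.5 0 0.02;24 0 0 0 0;24 0 1.5 0 0.02;24 0 0 0 0;24 0 1.5 0 0.02;24 0 0 0 0;24 0 1 0 0.01;24 0 0 0 0;24 0 0 0 0;24 0 0 0 0'
python3 -c "
from h import *
where();print(state()['joint_positions'].round(2))"
```

```text
clock: 25.43
ee_pos: [525.9, 114.3, 67.5]
eef_rot: [-3.13, -0.273, -0.001]
force: [-0.1, -0.3, 0.3]
finger_gap: 23.6
grip_force: 0.0
t 25.43 jig x -24.4 y 10.5 z 67.5 yaw -1.4978 tilt 0.0000 F(jig) [-0.3  0.2] Fz 0.3 M [ 0.    0.01 -0.01]
clock: 26.27
ee_pos: [526.5, 108.6, 67.2]
eef_rot: [3.137, 0.16, -0.0]
force: [0.5, -0.2, 0.6]
finger_gap: 24.0
grip_force: 0.1
t 26.27 jig x -30.1 y 10.5 z 67.2 yaw -1.5701 tilt 0.0000 F(jig) [-0.3 -0.5] Fz 0.6 M [ 0.03 -0.04  0.01]
[-0.18  0.48 -0.09  1.95  0.07  0.71 -1.79]
```

```bash
python3 -m inch '24 0 1 0 0;24 0 0 0 0;24 0 1 0 0;24 0 0 0 0;24 0 1 0 0;24 0 0 0 0;24 0 0.5 0 0;24 0 0 0 0;24 0 0 0 0;24 0 0 0 0'
python3 -c "from h import *;where()"
python3 -m inch '24 0 1 0 0;24 0 0 0 0;24 0 0 0 0;24 0 0 0 0;24 0 0 0 0;24 0 0 0 0;24 0 0 0 0;24 0 0 0 0;24 0 0 0 0;24 0 0 0 0'
python3 -c "from h import *;where()"
```

```text
clock: 27.1
ee_pos: [526.9, 106.2, 67.3]
eef_rot: [-3.136, -0.161, -0.0]
force: [1.6, 7.2, -0.7]
finger_gap: 24.2
grip_force: 3.5
t 27.10 jig x -32.6 y 10.4 z 67.3 yaw -1.5694 tilt 0.0000 F(jig) [ 7.  -2.4] Fz -0.7 M [ 1.49 -0.16 -0.02]
clock: 27.93
ee_pos: [526.9, 106.1, 67.3]
eef_rot: [-3.136, -0.162, -0.0]
force: [0.4, 11.6, -2.0]
finger_gap: 23.9
grip_force: 5.8
t 27.93 jig x -32.7 y 10.4 z 67.3 yaw -1.5686 tilt 0.0000 F(jig) [11.5 -1.5] Fz -2.0 M [ 2.4  -0.01 -0.05]
```

The clamp is at its stop: the force rises with no motion. Letting go and lifting clear.

```bash
python3 -m inch '30 0 -2 0 0;36 0 -1.5 0 0;36 0 0 0 0;36 0 0 -5 0;36 0 0 -15 0;36 0 0 -30 0;36 0 0 -35 0;36 0 0 -35 0;36 0 0 -35 0;36 0 0 0 0'
python3 -m inch '36 -30 0 -5 0;36 -30 0 -5 0;36 -30 0 -5 0;36 -10 0 -5 0;36 0 0 0 0;36 0 0 0 0;36 0 0 0 0;36 0 0 0 0;36 0 0 0 0;36 0 0 0 0' >/dev/null
python3 - <<'E'
from h import *
where()
A=np.arange(1.2,1.8,.02);clfit(['scene','side','wrist'],A)
M=[];cs=[]
for n,k in(("scene",(365,232)),("side",(300,240)),("wrist",None)):
    c=cal(n);k=proj(c,place(J,np.array([[0,-10.,42]])))[0];im=grab_frame(n);r=regions_of(n,"cover")
    if not r:print(n,"none");continue
    q=min(r,key=lambda q:np.hypot(*(q["position"]-k)));print(n,k.round(),np.round(q["position"]),q["pixels"].sum(),round(q["confidence"],2),[round(x["confidence"],2) for x in r])
    m=q["pixels"].astype(float);ar=sil(c,cl(1.571),J);ign=np.maximum(cv2.dilate(ar,np.ones((7,7))),0)
    if np.hypot(*(q["position"]-k))<60:
        p,f=fit([c],[m],[ext(COV,42,42.1)],J,[ign]);print("  cover rel",np.round(relj(p,J),3),round(f,3),"nominal cost",round((abs(sil(c,[ext(COV,42,42.1)],J)-m)*(1-ign)).sum()/m.sum(),3))
E
```

```text
clock: 28.77
ee_pos: [529.1, 108.0, 229.2]
eef_rot: [-3.136, -0.159, -0.014]
force: [1.3, 0.1, 1.0]
finger_gap: 35.6
grip_force: 0.0
t 29.60 jig x -31.1 y 110.1 z 241.9 yaw -1.5703 tilt 0.0000 F(jig) [ 0.3 -0.5] Fz -0.4 M [ 0.03 -0.03  0.03]
scene [(0.69, [362.0, 216.0], 236), (0.69, [363.0, 214.0], 187)]
  conf 0.69 angle 1.56 cost 0.18
side [(0.65, [319.0, 232.0], 410), (0.31, [307.0, 231.0], 6247), (0.87, [316.0, 230.0], 353)]
  conf 0.65 angle 1.54 cost 0.17
  conf 0.31 angle 1.66 cost 0.94
wrist [(0.7, [318.0, 110.0], 2014), (0.56, [319.0, 112.0], 1963)]
  conf 0.70 angle 1.58 cost 0.10
scene [373. 229.] [373. 229.] 1063 0.81 [0.95, 0.89, 0.81, 0.62]
  cover rel [-0.533 -5.152 -0.047] 0.044 nominal cost 0.106
side [302. 241.] [303. 243.] 1014 0.58 [0.89, 0.84, 0.64, 0.58]
  cover rel [ 3.984  1.75  -0.021] 0.028 nominal cost 0.071
wrist [292.  60.] [289.  68.] 10811 0.96 [0.96, 0.92, 0.82, 0.61]
  cover rel [ 1.243 -0.33   0.004] 0.032 nominal cost 0.037
```

The clamp fits at about 1.57 rad. The wrist camera, the most accurate view, puts the cover at (1.2, -0.3) mm and 0.004 rad from nominal, which is inside the nest clearance. Handing in.

```bash
python3 -c "
from rig import ticket
print(ticket.hand_in())"
```

```text
the job is handed in; nothing more can be done
None
```

The cover is seated flat in the nest, the clamp is swung across it to its stop and released, and the job was handed in at about 30 s; nothing else on the bench was touched.

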